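# Lift the tacky blue knob with the tongs for inspection

## Robot

A 7-joint arm with a two-finger parallel gripper is mounted at the origin on a cart in front of the work surface, level with it; the furniture and walls round the work are solid. World frame = base frame: x ahead of the robot, y to its left, z up, the work surface at z = 0. Lengths are in m, angles in rad, forces in N, time in s.
With the tool pointing down it reaches from about 0.425 to 0.875 m from the base axis. Payload 8.4 kg.
Tool frame: the origin (TCP) lies on the mounting face of the last link; the fingertips stand 173 mm ahead of it and the grasp point (between the pads) lies 155 mm ahead of it; z points along the fingers, y is the line along which they close (so a half turn about z gives the same grasp; the last joint's range is limited). The gripper opens to 85 mm and grips with 20 to 120 N. Pads are 22 mm wide; open, the fingers measure 114 mm over their backs; the gripper's body (76 mm by 85 mm) begins 54 mm behind the grasp point. The pads swing forward as they close: fully open they stand 13 mm farther back than shut.
Start: joints at [1.089, 0.333, 0.04, 1.465, -0.013, 1.343, -0.059], TCP at [0.243, -0.603, 0.405] pointing down, gripper open.
Joint ranges: [-2.58, 2.58], [-0.38, 2.09], [-1.3, 1.39], [0.25, 2.4], [-1.5, 4.64], [0.08, 2.09], [-2.65, 2.65]. Speed limits (rad/s): [2.22, 2.22, 2.79, 2.79, 3.14, 3.14, 3.14].

## Interface

Orientations are given as [roll, pitch, yaw] about the fixed x, y, z axes, in that order (R = Rz(yaw) Ry(pitch) Rx(roll)).
In Python, from cell import manip gives the robot as it stands.
- The arm moves only by the tool jog_arm, never from a script. Its argument "increments" is a list of rows, each an object with "linear": the shift along the world's x, y, z in mm, a list of three; "turn": the turn, a rotation vector about the world's x, y, z in rad, a list of three; "hand": the closure, from -1 (fully open) to 1 (shut). A call has 1 to 12 rows; each row is the pose to reach, as a shift and turn from the pose commanded when the call began; what a row does not reach only later rows make up. A row lasts 1/8 s, in which the tool goes at most 62.5 mm and 10.7 degrees, less where a joint would pass 70% of its speed; a pose out of reach is approached as far as the arm can. A call with a gripper value outside its range is refused whole. The fingers move at their own pace and stop on an object; "squeeze" is the grip in N (left out, the last holds). Time passes only in rows, so rows that repeat a pose let the fingers close. It gives the time, the measured TCP pose, the force, the opening and the grip force at its end, in the units of the state.
- manip.observe(): the state, without advancing time (a new reading comes with each control period).
- manip.snapshot(name): name is "scene" or "side" or "wrist"; returns (picture, depth): 400x640x3 uint8, blue, green, red; 400x640 float32, m along the optical axis (not along the pixel's ray), 0 where there is no reading.
- manip.camera_info(name): a dict with "vertical_fov" (degrees; the focal length in pixels is half the picture's height over the tangent of half this angle, whatever the lens; pixels are square), "cx", "cy" (the principal point, pixels), "R" (3x3) and "t" (3): a world point X has camera coordinates R X + t; the wrist camera has in their place "hand_eye" (4x4, takes a point from camera to tool coordinates, whose origin is the TCP and whose axes are the flange's). Camera axes: x right, y down, z forward; pixel columns grow to the right and rows downward; lengths in m; the calibration is good to about 2 mm. A picture is of the moment at which its call begins: read the wrist's pose just before it. camera_info takes no time and is no camera call.
- manip.job_done(): hands the job in; it is judged then, once.
The state is a dict: "t": time; "qpos": joint angles; "joint_vel": joint speeds; "effort": joint torques, N m; "tool_pos": TCP position; "ee_rot": TCP orientation; "wrist_force": force on the tool from outside, world axes, zero at the start; "moment": the same for the moment, N m; "opening": finger opening in m; "grasp_force": force on a finger pad.
Only numpy, scipy, OpenCV 4.12 (cv2) and the standard library are available. Lean on these libraries where they do the work, as an engineer would, in place of code of your own. Each camera call takes 0.05 s, during which the arm holds its last target. There are 200 camera calls.

## Task

The lacquer on the three cabinet knobs is still tacky, so they must not be touched with the gripper: take the spring tongs from their rest by the orange grips, close their tips on the blue knob, lift it off the drying board and hold it, still squeezed in the tongs, about 10 cm above the bench over the middle of the white tile for inspection. Finish while holding it there, steady; do not put it down. Leave the red and yellow knobs standing where they are and the other things on the bench undisturbed.

Things in the scene. Friction and masses are not known exactly. Their poses are not given: they have to be found in the camera images.
- tongs_grip (a point): Centre between the orange grip pads of the spring tongs, half-way up, 38 mm above the bench at the start. The tongs lie flat, open; x points along them to the tips, y to the left arm, z up. Each pad is 50 mm long (along x), 22 mm high; open, they measure about 56 mm across outside. Tongs 230 mm long, 160 g; the sprung pivot is 100 mm behind this point.
- tongs_tip (a point): Point midway between the notched black tips, 100 mm ahead of tongs_grip and level with it; here the knob should sit. Each tip is 22 mm high, about 30 mm long. Open they stand about 60 mm apart inside, about 90 mm over all.
- tongs: The whole tongs (origin 11 mm below tongs_grip, same axes). Squeezing the pads closes the tips twice as far: 50 mm over the pads leaves about 47 mm between the tips, 38 mm over the pads closes them on a knob. The spring pushes each pad out with 3 N (open) to 5 N (closed), so the part-way squeeze is enough to carry the tongs.
- tongs_right_arm: The right (-y) arm of the tongs; origin at the pivot, on the underside.
- tongs_rest: Dark wooden rest with two cross bars 30 mm high and 90 mm wide, 75 mm behind and 60 mm ahead of the grip, on a rail 30 mm wide and 8 mm high. The tongs lie on the bars. Fixed, origin on the bench below tongs_grip, x along the tongs.
- drying_board: Plywood board 70 x 270 x 18 mm, fixed; origin under its centre, x across it (away from the robot), y along it. Three round stands 28 mm across and 24 mm high in a row along y, at -95, 0 and +95 mm; one knob stands loosely on each, its foot 42 mm above the bench.
- knob_blue_head (a point): Middle of the blue knob's round head (30 mm across, straight-sided from 6 mm below to 6 mm above this point), 18 mm above its foot and 60 mm above the bench at the start; knob 30 mm high, 40 g. z up.
- knob_blue: The blue knob; origin at the centre of its foot.
- knob_red_head (a point): The same for the red knob: leave it standing.
- knob_yellow_head (a point): The same for the yellow knob: leave it standing.
- knob_red: The red knob; origin at its foot.
- knob_yellow: The yellow knob; origin at its foot.
- tile: White ceramic tile 100 x 100 x 8 mm, fixed on the bench; origin under its centre.
- filler_tin: Round tin 69 mm across, 76 mm high, behind the work; leave alone.
- masking_tape: Roll of tape 96 mm across, 25 mm high; leave alone.
- tape_measure: Yellow tape measure 42 x 97 x 66 mm; leave alone.
- offcut_block: Pine block 44 x 90 x 35 mm; leave alone.

How it is judged:
By the outcome, as a careful person would: the job done as asked, in the order asked, and still so for the second after the job is handed in, while the arm keeps its last pose, push and grip.
It also fails if it takes over 45 s, if anything falls off the work surface, if the arm or the gripper's body presses on something with over 40 N, if the wrist force passes 120 N, or if a joint passes its speed limit or range.

## Working session

There is one attempt and no reset: what is moved stays moved. The work goes in short steps, Python scripts to look and compute and a tool call to move; the robot and the scene stay as the last step left them, time stands still between calls to the robot, and variables do not carry over. Pictures are saved under pics/ and viewed, at most 10 in all, crops included, and the job is handed in when it is done.

Besides the shell and the picture viewer there is one more tool, called after "Emit:" in YAML: its name, and indented under it one key for each argument. jog_arm: Moves the arm, as the interface text tells. Its arguments: {"type":"object","properties":{"increments":{"type":"array","items":{"type":"object","properties":{"linear":{"type":"array","items":{"type":"number"}},"turn":{"type":"array","items":{"type":"number"}},"hand":{"type":"number"}}}},"squeeze":{"type":"number"}},"required":["increments"]}

```bash
mkdir -p pics; ls; cat > h.py <<'E'
import numpy as np, cv2
from cell import manip
from scipy.spatial.transform import Rotation as Ro
def cam(n,s=None):
    c=manip.camera_info(n); f=200/np.tan(np.radians(c['vertical_fov'])/2)
    if 'R' in c: R=np.array(c['R']).T; o=-R@np.array(c['t'])
    else:
        H=np.array(c['hand_eye']); T=np.eye(4); T[:3,:3]=Ro.from_euler('xyz',s['ee_rot']).as_matrix(); T[:3,3]=s['tool_pos']
        M=T@H; R=M[:3,:3]; o=M[:3,3]
    return f,c['cx'],c['cy'],R,o
def cloud(d,c):
    f,cx,cy,R,o=c; v,u=np.mgrid[:400,:640]
    P=np.stack([(u-cx)/f*d,(v-cy)/f*d,d],-1)@R.T+o
    P[d==0]=np.nan
    return P
def ray(c,u,v):
    f,cx,cy,R,o=c; r=R@np.array([(u-cx)/f,(v-cy)/f,1]); return o,r/np.linalg.norm(r)
def proj(c,X):
    f,cx,cy,R,o=c; p=R.T@(np.array(X)-o); return p[0]/p[2]*f+cx,p[1]/p[2]*f+cy
def tri(rs):
    A=0;b=0
    for o,r in rs:
        M=np.eye(3)-np.outer(r,r); A=A+M; b=b+M@o
    return np.linalg.solve(A,b)
def snap(n):
    s=manip.observe(); p,d=manip.snapshot(n); c=cam(n,s); return p,d,c
E
python3 - <<'E'
from h import *
s=manip.observe();print(s)
for n in('scene','side','wrist'):
    p,d,c=snap(n); cv2.imwrite(f'pics/{n}0.png',p); np.savez(f'{n}0.npz',p=p,d=d); print(n,manip.camera_info(n),c[4])
E
```

```text
pics
{'t': 0.0, 'qpos': array([ 1.08879844,  0.33388979,  0.0398542 ,  1.46628217, -0.01337191,
        1.34332501, -0.05854774]), 'joint_vel': array([ 2.61172090e-05, -3.76767792e-04, -7.83203692e-04,  1.87825237e-03,
        1.98852077e-05, -3.14802872e-04,  9.21722052e-05]), 'effort': array([ 2.33618102e-04, -6.58560848e+01,  1.36560235e+00, -4.05550754e+01,
        1.67322048e-02,  1.26899290e-02, -4.11341787e-06]), 'tool_pos': array([ 0.24271214, -0.60278352,  0.4038291 ]), 'ee_rot': array([-3.13995899e+00,  1.31297954e-04,  3.82757769e-01]), 'wrist_force': array([ 0.66896839, -0.37950919,  0.40239029]), 'moment': array([ 0.01676852, -0.02013546,  0.02717572]), 'grasp_force': 0.0, 'opening': 0.08551062949657605}
scene {'vertical_fov': 47.14695160628253, 'cx': 320.67522349328124, 'cy': 203.05570599157392, 'R': array([[-0.60044212, -0.79960248,  0.01025401],
       [-0.53876987,  0.39503401, -0.74409351],
       [ 0.59092833, -0.45230964, -0.66799678]]), 't': array([0.32113464, 0.33829396, 0.93152284])} [-0.17537788  0.54447919  0.87068369]
side {'vertical_fov': 43.0526957083372, 'cx': 316.6912655897384, 'cy': 206.0698939489833, 'R': array([[-0.85824007, -0.51313874,  0.01061191],
       [-0.19766584,  0.31137966, -0.92950036],
       [ 0.47365831, -0.79983207, -0.3686685 ]]), 't': array([0.48661853, 0.17588274, 1.11226426])} [-0.07443168  1.08456114  0.56837591]
wrist {'vertical_fov': 63.94397819760941, 'cx': 324.5608875001244, 'cy': 198.31626508469085, 'hand_eye': array([[-5.19972578e-04, -9.65488795e-01, -2.60444076e-01,
         6.53838331e-02],
       [ 9.99999845e-01, -5.54503654e-04,  5.91089153e-05,
         1.54759160e-04],
       [-2.01486187e-04, -2.60444005e-01,  9.65488933e-01,
         3.05779737e-02],
       [ 0.00000000e+00,  0.00000000e+00,  0.00000000e+00,
         1.00000000e+00]])} [ 0.30339723 -0.57850451  0.37331942]
```

View pics/scene0.png

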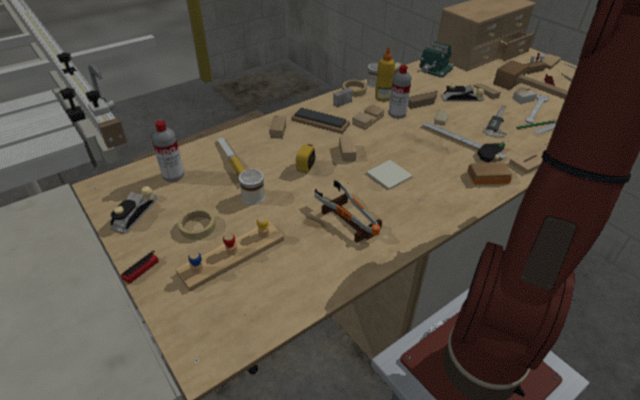

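View pics/side0.png

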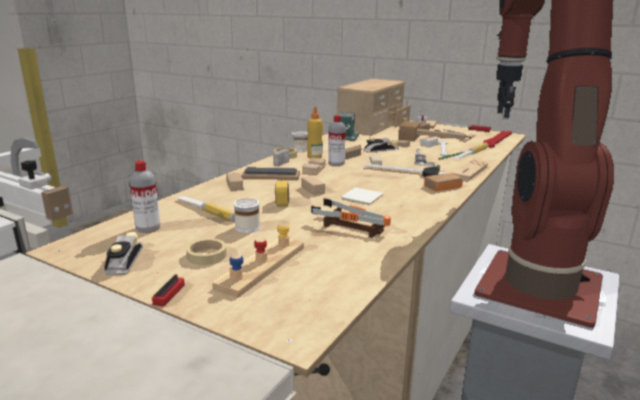

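The scene view shows the blue knob at about (195,260), red at (229,243), yellow at (263,227), the tongs from the pivot (375,231) to the tips (~(330,192)), and the tile at (389,174). The side view shows the same items: blue (236,262), tongs (350,216), tile (362,195).

```bash
python3 - <<'E'
from h import *
S=manip.observe()
box={'scene':dict(blue=(183,250,208,272),red=(218,233,240,252),yel=(252,217,275,236),tongs=(305,178,388,242),tile=(362,158,416,190)),
'side':dict(blue=(226,252,248,272),red=(252,237,270,253),yel=(274,222,293,240),tongs=(305,196,398,240),tile=(340,186,386,204))}
rays={}
for n in('scene','side'):
    z=np.load(n+'0.npz');p,d=z['p'],z['d'];c=cam(n);P=cloud(d,c)
    h=cv2.cvtColor(p,cv2.COLOR_BGR2HSV).astype(int);H,Sa,V=h[...,0],h[...,1],h[...,2]
    for k,(u0,v0,u1,v1) in box[n].items():
        m=np.zeros((400,640),bool);m[v0:v1,u0:u1]=1
        cm={'blue':(H>100)&(H<130)&(Sa>130),'red':((H<6)|(H>172))&(Sa>150),'yel':(H>18)&(H<32)&(Sa>165),'tongs':(H>3)&(H<14)&(Sa>180)&(V>120),'tile':(Sa<60)&(V>150)}[k]&m
        nl,lab,st,ce=cv2.connectedComponentsWithStats(cm.astype(np.uint8))
        for i in range(1,nl):
            if st[i,4]<25: continue
            q=P[lab==i];q=q[~np.isnan(q[:,0])]
            print(n,k,st[i],ce[i].round(1),'med',np.median(q,0).round(4),'min',np.percentile(q,3,0).round(3),'max',np.percentile(q,97,0).round(3))
            rays.setdefault(k,[]).append((n,ray(c,*ce[i])))
    q=P[box[n]['tongs'][1]:box[n]['tongs'][3],box[n]['tongs'][0]:box[n]['tongs'][2]].reshape(-1,3)
    q=q[(q[:,2]>.043)&(q[:,2]<.06)]; print('high',q[:,0].min(),q[:,0].max(),q[:,1].min(),q[:,1].max()); np.save(n+'q',q)
for k in('blue','red','yel','tile'):
    print(k,tri([r for _,r in rays[k]]).round(4))
# top-down map of heights
im=np.zeros((500,900,3),np.uint8)
for n,col in(('scene',0),('side',1)):
    z=np.load(n+'0.npz');P=cloud(z['d'],cam(n));ok=(P[...,2]>-.02)&(P[...,2]<.12)&(P[...,0]>.3)&(P[...,0]<.8)&(P[...,1]>-.4)&(P[...,1]<.5)
    q=P[ok];cc=z['p'][ok];o=np.argsort(q[:,2]);q=q[o];cc=cc[o]
    for a,b in((0,0),(0,1),(1,0),(1,1)):
        im[np.clip((800-q[:,0]*1000).astype(int)+a,0,499),np.clip((500-q[:,1]*1000).astype(int)+b,0,899)]=cc
cv2.imwrite('pics/top.png',im[:, :800])
E
```

```text
scene blue [190 256  11  10  58] [195.5 261.1] med [0.5505 0.3506 0.0631] min [0.547 0.338 0.044] max [0.558 0.36  0.069]
scene red [224 237  11  11  62] [229.6 242.4] med [0.557  0.2592 0.0632] min [0.552 0.245 0.045] max [0.564 0.268 0.07 ]
scene yel [257 220  11  10  68] [262.5 225. ] med [0.5607 0.1641 0.0619] min [0.557 0.149 0.043] max [0.572 0.172 0.07 ]
scene tile [370 161  40  25 352] [389.6 173.5] med [ 0.5729 -0.2906  0.0057] min [ 0.533 -0.335  0.002] max [ 0.618 -0.25   0.009]
high 0.3858485307061302 0.6103628824922718 -0.10928364105865052 -0.022544785559778124
side blue [231 259  11  10  73] [236.3 263.2] med [0.5531 0.3537 0.0617] min [0.548 0.345 0.048] max [0.562 0.36  0.069]
side red [255 242  11  11  87] [260.  246.4] med [0.5606 0.2627 0.0611] min [0.553 0.251 0.044] max [0.571 0.268 0.069]
side yel [279 228   9   8  43] [283.  231.1] med [0.5636 0.1653 0.0619] min [0.556 0.158 0.047] max [0.571 0.172 0.069]
side tile [341 187  42  17 472] [361.8 195.2] med [ 0.5748 -0.2907  0.0071] min [ 0.526 -0.37  -0.001] max [ 0.635 -0.243  0.01 ]
high 0.38484373753490464 0.6086080967442875 -0.11486058964278012 -0.02491168189793913
blue [0.557  0.3487 0.0563]
red [0.5638 0.2561 0.0554]
yel [0.5657 0.1615 0.0571]
tile [ 0.5734 -0.2913  0.0065]
```

View pics/top.png

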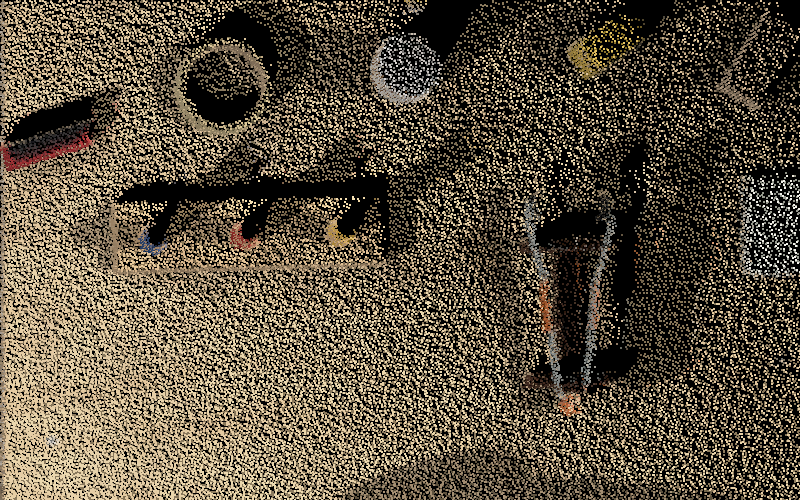

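The top map shows the tongs pointing along about +x: pivot near (568,405), pads near row 300, tips near row 195. The blue knob is near (150,240), which puts it at about x 0.56, y 0.35. I'll move above the tongs for a close look.

Emit:
jog_arm:
  increments:
    - {"linear": [30,60,0],"turn": [0,0,-0.04],"hand": -1}
    - {"linear": [60,120,-5],"turn": [0,0,-0.08],"hand": -1}
    - {"linear": [85,175,-10],"turn": [0,0,-0.13],"hand": -1}
    - {"linear": [110,230,-20],"turn": [0,0,-0.17],"hand": -1}
    - {"linear": [135,285,-25],"turn": [0,0,-0.21],"hand": -1}
    - {"linear": [160,335,-30],"turn": [0,0,-0.25],"hand": -1}
    - {"linear": [185,390,-40],"turn": [0,0,-0.3],"hand": -1}
    - {"linear": [210,440,-45],"turn": [0,0,-0.34],"hand": -1}
    - {"linear": [235,490,-50],"turn": [0,0,-0.37],"hand": -1}
    - {"linear": [254,533,-54],"turn": [0,0,-0.383],"hand": -1}
    - {"linear": [254,533,-54],"turn": [0,0,-0.383],"hand": -1}
    - {"linear": [254,533,-54],"turn": [0,0,-0.383],"hand": -1}

```text
t: 1.65
tool_pos: [0.4966, -0.0705, 0.3505]
ee_rot: [3.141, 0.001, -0.0]
wrist_force: [0.6, -0.3, -0.9]
opening: 0.0856
grasp_force: 0.0
```

```bash
python3 - <<'E'
from h import *
s=manip.observe();print(s['t'],s['tool_pos'],s['ee_rot'])
p,d,c=snap('wrist');cv2.imwrite('pics/w1.png',p);P=cloud(d,c);np.savez('w1.npz',p=p,d=d)
h=cv2.cvtColor(p,cv2.COLOR_BGR2HSV).astype(int)
m=((h[...,0]>3)&(h[...,0]<14)&(h[...,1]>180)&(h[...,2]>100)).astype(np.uint8)
nl,lab,st,ce=cv2.connectedComponentsWithStats(m)
for i in range(1,nl):
    if st[i,4]<60: continue
    q=P[lab==i];q=q[~np.isnan(q[:,0])];t=q[q[:,2]>np.percentile(q[:,2],90)-.006]
    print(st[i],ce[i].round(),np.median(q,0).round(4),'min',np.percentile(t,2,0).round(4),'max',np.percentile(t,98,0).round(4))
# arm outline slices, high points
Q=P.reshape(-1,3);Q=Q[(Q[:,2]>.040)&(Q[:,2]<.065)]
for x in np.arange(.38,.64,.02):
    q=Q[abs(Q[:,0]-x)<.005]
    if len(q)>5:
        y=q[:,1];mid=(y.min()+y.max())/2;r=y[y<mid];l=y[y>=mid]
        print(x.round(3),'R',r.min().round(4),r.max().round(4),'L',l.min().round(4),l.max().round(4),'mid',mid.round(4),'z',np.median(q[:,2]).round(4))
E
```

```text
1.65 [ 0.49655081 -0.07051853  0.35049244] [ 3.14133014e+00  6.30332463e-04 -2.71655636e-04]
[291 161  12  56 344] [297. 189.] [ 0.4973 -0.0466  0.0489] min [ 0.4736 -0.0508  0.0471] max [ 0.5199 -0.0427  0.0505]
[349 161  11  55 347] [354. 188.] [ 0.4986 -0.0964  0.049 ] min [ 0.4743 -0.1003  0.0472] max [ 0.5206 -0.0926  0.0504]
[316 274  22  26 338] [326. 288.] [ 0.4017 -0.0731  0.0488] min [ 0.3897 -0.0817  0.0453] max [ 0.4085 -0.0629  0.0503]
0.4 R -0.0829 -0.0731 L -0.0722 -0.0616 mid -0.0722 z 0.0491
0.42 R -0.0883 -0.0854 L -0.059 -0.0553 mid -0.0718 z 0.0458
0.44 R -0.0907 -0.0871 L -0.0565 -0.0536 mid -0.0722 z 0.0461
0.46 R -0.0922 -0.0887 L -0.0547 -0.0512 mid -0.0717 z 0.0458
0.48 R -0.098 -0.0903 L -0.0525 -0.0446 mid -0.0713 z 0.0486
0.5 R -0.1 -0.0919 L -0.0502 -0.0426 mid -0.0713 z 0.0485
0.52 R -0.1004 -0.0938 L -0.0481 -0.0413 mid -0.0708 z 0.048
0.54 R -0.1042 -0.0985 L -0.0429 -0.0368 mid -0.0705 z 0.0458
0.56 R -0.1108 -0.0303 L 0.1431 0.1627 mid 0.026 z 0.0458
0.58 R -0.1125 -0.0283 L 0.1418 0.1577 mid 0.0226 z 0.0471
0.6 R -0.1136 -0.1023 L -0.0384 -0.0266 mid -0.0701 z 0.0486
```

View pics/w1.png

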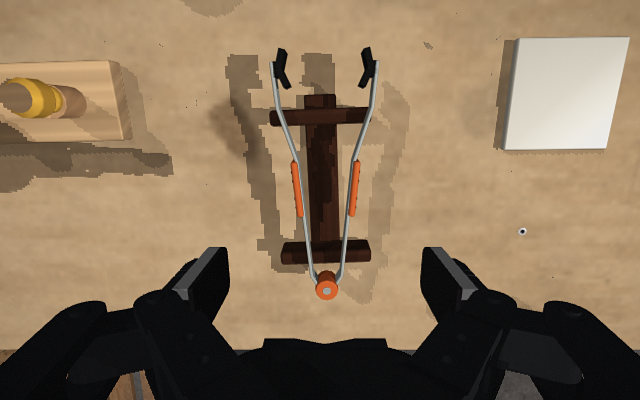

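The wrist view shows the orange pads at (297,189) and (354,188), the pivot at (326,288) and the tips near (281,68) and (368,68). The pads' midpoint is (0.498, -0.071), pad tops are at 49 mm and yaw is about 0.01. Next I descend and squeeze part-way.

Emit:
jog_arm:
  increments:
    - {"linear": [1,-1,-45],"turn": [0,0,0.01],"hand": -1}
    - {"linear": [1,-1,-90],"turn": [0,0,0.01],"hand": -1}
    - {"linear": [1,-1,-125],"turn": [0,0,0.01],"hand": -1}
    - {"linear": [1,-1,-145],"turn": [0,0,0.01],"hand": -1}
    - {"linear": [1,-1,-159],"turn": [0,0,0.01],"hand": -1}
    - {"linear": [1,-1,-159],"turn": [0,0,0.01],"hand": -0.5}
    - {"linear": [1,-1,-159],"turn": [0,0,0.01],"hand": -0.3}
    - {"linear": [1,-1,-159],"turn": [0,0,0.01],"hand": -0.2}
    - {"linear": [1,-1,-159],"turn": [0,0,0.01],"hand": -0.18}
    - {"linear": [1,-1,-159],"turn": [0,0,0.01],"hand": -0.18}
    - {"linear": [1,-1,-159],"turn": [0,0,0.01],"hand": -0.18}
  squeeze: 20

```text
t: 3.08
tool_pos: [0.4985, -0.071, 0.1933]
ee_rot: [3.141, -0.003, 0.01]
wrist_force: [-2.0, -0.5, 6.7]
opening: 0.0503
grasp_force: 5.6
```

Emit:
jog_arm:
  increments:
    - {"linear": [0,0,4],"turn": [0,0,0],"hand": -0.18}
    - {"linear": [0,0,12],"turn": [0,0,0],"hand": -0.18}
    - {"linear": [0,0,25],"turn": [0,0,0],"hand": -0.18}
    - {"linear": [0,0,45],"turn": [0,0,0],"hand": -0.18}
    - {"linear": [0,0,70],"turn": [0,0,0],"hand": -0.18}
    - {"linear": [0,0,90],"turn": [0,0,0],"hand": -0.18}
    - {"linear": [0,0,100],"turn": [0,0,0],"hand": -0.18}
    - {"linear": [0,0,100],"turn": [0,0,0],"hand": -0.18}

```text
t: 4.08
tool_pos: [0.4979, -0.071, 0.2924]
ee_rot: [3.141, -0.001, 0.01]
wrist_force: [0.1, 0.7, -1.2]
opening: 0.0503
grasp_force: 3.3
```

```bash
cat > tg.py <<'E'
from h import *
# tongs pose from wrist camera: pads midpoint, pad ends z, arm slices
def tongs(name=None):
    s=manip.observe();p,d,c=snap('wrist');P=cloud(d,c)
    if name: cv2.imwrite(f'pics/{name}.png',p)
    h=cv2.cvtColor(p,cv2.COLOR_BGR2HSV).astype(int)
    m=((h[...,0]>3)&(h[...,0]<14)&(h[...,1]>180)&(h[...,2]>90)).astype(np.uint8)
    nl,lab,st,ce=cv2.connectedComponentsWithStats(m)
    for i in range(1,nl):
        if st[i,4]<60: continue
        q=P[lab==i];q=q[~np.isnan(q[:,0])]
        print('or',st[i],np.median(q,0).round(4))
    dark=(h[...,2]<45)&(np.arange(400)[:,None]<200)
    g=s['tool_pos']
    ok=dark&(P[...,2]>g[2]-.185)&(P[...,2]<g[2]-.12)&(abs(P[...,0]-g[0]-.1)<.03)&(abs(P[...,1]-g[1])<.07)
    q=P[ok]; z=np.percentile(q[:,2],90) if len(q) else 0; t=q[abs(q[:,2]-z)<.005]
    for k,r in(('L',t[t[:,1]>g[1]]),('R',t[t[:,1]<g[1]])):
        if len(r): print('tip',k,len(r),r.min(0).round(4),r.max(0).round(4),'med',np.median(r,0).round(4))
    print('tcp',g,s['ee_rot'],s['opening'],s['grasp_force'],s['wrist_force'])
    return p,P,h,c,s
E
python3 -c "
from tg import *
tongs('w2')"
```

```text
or [ 258  219   26  119 1594] [ 0.4991 -0.0499  0.1477]
or [ 367  219   25  119 1637] [ 0.4999 -0.0927  0.1477]
tip L 1104 [ 0.581  -0.0486  0.1446] [ 0.5984 -0.0364  0.1508] med [ 0.59   -0.0428  0.1488]
tip R 1100 [ 0.5814 -0.1042  0.1445] [ 0.5989 -0.0924  0.1516] med [ 0.5906 -0.0979  0.1488]
tcp [ 0.49790356 -0.07096538  0.29242025] [ 3.14125013e+00 -1.32413651e-03  9.67864826e-03] 0.050315270831661006 3.3383118253550492 [ 0.08752911  0.72539967 -1.23387457]
```

View pics/w2.png

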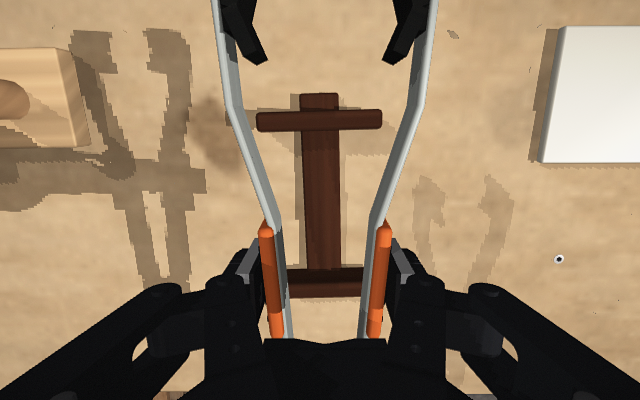

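The tongs are held level: pads at (262,275) and (380,275), tips at the top of the image with tip tops at z 0.149, and the rest is empty below them. Next I carry them above the blue knob for a look down between the tips.

Emit:
jog_arm:
  increments:
    - {"linear": [-2,15,5],"turn": [0,0,0],"hand": -0.18}
    - {"linear": [-6,45,15],"turn": [0,0,0],"hand": -0.18}
    - {"linear": [-10,90,25],"turn": [0,0,0],"hand": -0.18}
    - {"linear": [-15,140,30],"turn": [0,0,0],"hand": -0.18}
    - {"linear": [-20,190,30],"turn": [0,0,0],"hand": -0.18}
    - {"linear": [-25,240,30],"turn": [0,0,0],"hand": -0.18}
    - {"linear": [-30,290,30],"turn": [0,0,0],"hand": -0.18}
    - {"linear": [-35,340,30],"turn": [0,0,0],"hand": -0.18}
    - {"linear": [-39,385,30],"turn": [0,0,0],"hand": -0.18}
    - {"linear": [-41,410,30],"turn": [0,0,0],"hand": -0.18}
    - {"linear": [-41,420,30],"turn": [0,0,0],"hand": -0.18}
    - {"linear": [-41,420,30],"turn": [0,0,0],"hand": -0.18}

```text
t: 5.62
tool_pos: [0.4564, 0.3493, 0.3214]
ee_rot: [3.141, 0.001, 0.011]
wrist_force: [-0.9, -1.3, -1.3]
opening: 0.0507
grasp_force: 3.3
```

Emit:
jog_arm:
  increments:
    - {"linear": [0,0,0],"turn": [0,0,0],"hand": -0.18}
    - {"linear": [0,0,0],"turn": [0,0,0],"hand": -0.18}

```text
t: 5.88
tool_pos: [0.4572, 0.3479, 0.3217]
ee_rot: [3.141, -0.0, 0.008]
wrist_force: [0.6, -0.5, -0.8]
opening: 0.0505
grasp_force: 3.3
```

```bash
cat >> tg.py <<'E'
def knob(h,P,c):
    m=((h[...,0]>100)&(h[...,0]<130)&(h[...,1]>120)).astype(np.uint8)
    nl,lab,st,ce=cv2.connectedComponentsWithStats(m)
    for i in range(1,nl):
        if st[i,4]<80: continue
        q=P[lab==i];q=q[~np.isnan(q[:,0])];zt=np.percentile(q[:,2],95);t=q[q[:,2]>zt-.004]
        print('blue',st[i],ce[i].round(1),'ztop',zt.round(4),'min',np.percentile(t,2,0).round(4),'max',np.percentile(t,98,0).round(4))
E
python3 -c "
from tg import *
p,P,h,c,s=tongs('w3');knob(h,P,c)"
```

```text
or [ 368  219   24  119 1596] [0.4592 0.3261 0.1769]
or [ 258  220   26  118 1486] [0.4582 0.3691 0.177 ]
tip L 1111 [0.5401 0.3702 0.1738] [0.5576 0.3824 0.1805] med [0.5492 0.3758 0.178 ]
tip R 1117 [0.5406 0.3144 0.1738] [0.558  0.3261 0.1809] med [0.5496 0.3208 0.178 ]
tcp [0.45721317 0.34794402 0.32173519] [ 3.14103201e+00 -2.88234792e-04  8.03389794e-03] 0.05048133875354474 3.33818888902897 [ 0.55211912 -0.53437815 -0.83075789]
blue [306  23  45  51 842] [327.6  51.4] ztop 0.0711 min [0.5492 0.3331 0.0671] max [0.5757 0.3595 0.0716]
```

View pics/w3.png

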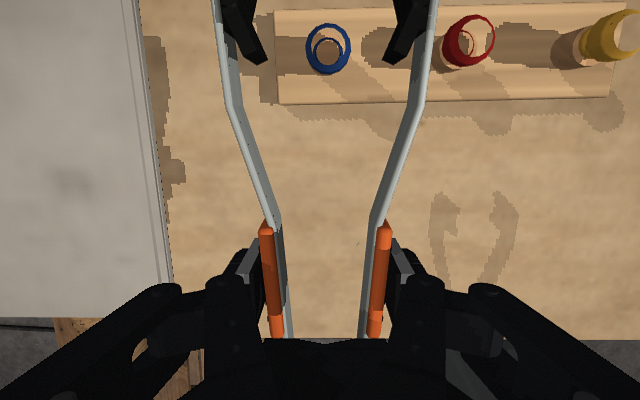

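The wrist view shows the blue knob's top ring centred at (328,48) between the tips at (245,30) and (405,30), with red at (468,40) to the right. The knob is about 6 mm ahead of and 2 mm right of the tips' midpoint. I'll correct that and descend half-way.

Emit:
jog_arm:
  increments:
    - {"linear": [2,-1,-8],"turn": [0,0,0],"hand": -0.18}
    - {"linear": [6,-2,-25],"turn": [0,0,0],"hand": -0.18}
    - {"linear": [6,-2,-42],"turn": [0,0,0],"hand": -0.18}
    - {"linear": [6,-2,-50],"turn": [0,0,0],"hand": -0.18}
    - {"linear": [6,-2,-50],"turn": [0,0,0],"hand": -0.18}
    - {"linear": [6,-2,-50],"turn": [0,0,0],"hand": -0.18}

```text
t: 6.68
tool_pos: [0.4628, 0.3474, 0.2721]
ee_rot: [-3.141, -0.0, 0.01]
wrist_force: [-0.5, 0.6, -1.6]
opening: 0.0504
grasp_force: 3.3
```

```bash
python3 -c "
from tg import *
p,P,h,c,s=tongs('w4');knob(h,P,c)
p,d,c=snap('side');cv2.imwrite('pics/s4.png',cv2.resize(p[150:310,150:400],None,fx=3,fy=3,interpolation=cv2.INTER_CUBIC))"
```

```text
or [ 368  219   24  119 1614] [0.4647 0.3257 0.1273]
or [ 258  220   26  118 1511] [0.464  0.3686 0.1274]
tip L 1115 [0.5456 0.3702 0.1243] [0.5626 0.382  0.1307] med [0.5546 0.3756 0.1284]
tip R 1110 [0.5462 0.3142 0.1243] [0.5635 0.3259 0.1315] med [0.5553 0.3206 0.1284]
tcp [0.46278437 0.34737477 0.27210533] [-3.14108854e+00 -4.24347562e-04  1.00651331e-02] 0.05036238889430237 3.338576478709001 [-0.54848493  0.62216331 -1.6285393 ]
blue [ 299    9   59   66 1390] [328.   45.5] ztop 0.071 min [0.549  0.3331 0.0671] max [0.5758 0.3597 0.0716]
```

View pics/w4.png

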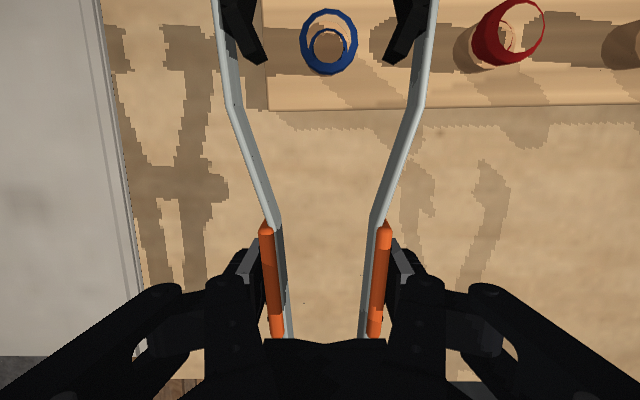

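The knob, at (328,42), sits between the tips and is still about 2 mm right of their midpoint. I'll shift and descend to head height.

Emit:
jog_arm:
  increments:
    - {"linear": [0,-2,0],"turn": [0,0,0],"hand": -0.18}
    - {"linear": [0,-2,-8],"turn": [0,0,0],"hand": -0.18}
    - {"linear": [0,-2,-18],"turn": [0,0,0],"hand": -0.18}
    - {"linear": [0,-2,-30],"turn": [0,0,0],"hand": -0.18}
    - {"linear": [0,-2,-42],"turn": [0,0,0],"hand": -0.18}
    - {"linear": [0,-2,-52],"turn": [0,0,0],"hand": -0.18}
    - {"linear": [0,-2,-57],"turn": [0,0,0],"hand": -0.18}
    - {"linear": [0,-2,-57],"turn": [0,0,0],"hand": -0.18}
    - {"linear": [0,-2,-57],"turn": [0,0,0],"hand": -0.18}

```text
t: 7.9
tool_pos: [0.4629, 0.3452, 0.2151]
ee_rot: [-3.141, -0.001, 0.01]
wrist_force: [0.8, -0.1, -0.2]
opening: 0.0505
grasp_force: 3.3
```

```bash
python3 -c "
from tg import *
p,P,h,c,s=tongs('w5');knob(h,P,c)
p,d,c=snap('side');a=cv2.resize(p[190:300,190:330],None,fx=4,fy=4,interpolation=cv2.INTER_CUBIC)
w=cv2.resize(cv2.imread('pics/w5.png')[:110,180:460],None,fx=2,fy=2)
cv2.imwrite('pics/m5.png',np.vstack([a[:370],w]) [:600] if a.shape[1]==w.shape[1] else a)"
```

```text
or [ 258  219   26  119 1534] [0.4641 0.3664 0.0704]
or [ 367  219   25  119 1619] [0.4649 0.3235 0.0703]
tip L 1125 [0.5456 0.3677 0.0672] [0.5632 0.3798 0.0738] med [0.5549 0.3734 0.0714]
tip R 1109 [0.5463 0.312  0.0672] [0.5638 0.3238 0.0738] med [0.5553 0.3184 0.0714]
tcp [0.46291185 0.34520819 0.21508667] [-3.14117005e+00 -5.03487585e-04  9.75401285e-03] 0.05050148350726061 3.3386116530164145 [ 0.79029494 -0.13459882 -0.18292169]
blue [ 279    0   89   58 2251] [323.6  30.9] ztop 0.0711 min [0.5489 0.3329 0.0672] max [0.5626 0.3596 0.0717]
```

View pics/m5.png

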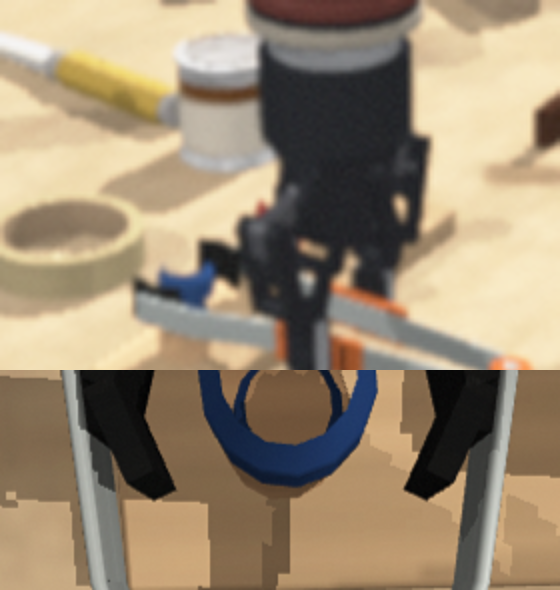

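The mid-close view shows the knob centred between the tips, level with the tip tops at 71 mm. Now I close on it.

Emit:
jog_arm:
  increments:
    - {"linear": [0,0,0],"turn": [0,0,0],"hand": -0.12}
    - {"linear": [0,0,0],"turn": [0,0,0],"hand": -0.06}
    - {"linear": [0,0,1],"turn": [0,0,0],"hand": 0.0}
    - {"linear": [0,0,1],"turn": [0,0,0],"hand": 0.05}
    - {"linear": [0,0,2],"turn": [0,0,0],"hand": 0.1}
    - {"linear": [0,0,2],"turn": [0,0,0],"hand": 0.15}
    - {"linear": [0,0,2],"turn": [0,0,0],"hand": 0.25}
    - {"linear": [0,0,2],"turn": [0,0,0],"hand": 0.4}
    - {"linear": [0,0,2],"turn": [0,0,0],"hand": 0.4}
    - {"linear": [0,0,2],"turn": [0,0,0],"hand": 0.4}
  squeeze: 25

```text
t: 9.25
tool_pos: [0.4628, 0.3451, 0.2167]
ee_rot: [-3.141, -0.0, 0.01]
wrist_force: [-0.4, 0.0, -0.6]
opening: 0.0377
grasp_force: 25.3
```

```bash
python3 -c "
from tg import *
p,P,h,c,s=tongs('w6');knob(h,P,c)"
```

```text
or [ 277  214   18  122 1517] [0.4638 0.3606 0.07  ]
or [ 356  216   18  119 1531] [0.4646 0.3289 0.07  ]
tip L 1060 [0.5457 0.3571 0.0666] [0.5637 0.3682 0.0732] med [0.5552 0.3624 0.0708]
tip R 1090 [0.5458 0.3231 0.0666] [0.5641 0.3376 0.073 ] med [0.5556 0.3289 0.0708]
tcp [0.46276515 0.34508313 0.2167133 ] [-3.14149392e+00 -3.56201993e-05  9.77962396e-03] 0.03769044772256315 25.333049297332764 [-0.42808155  0.01390775 -0.6468943 ]
blue [ 280    0   90   58 2229] [324.2  30.8] ztop 0.0711 min [0.5488 0.3325 0.0672] max [0.5629 0.359  0.0718]
```

Closed at 37.7 mm over the pads with 25 N, so the knob is gripped. Lift straight up.

Emit:
jog_arm:
  increments:
    - {"linear": [0,0,3],"turn": [0,0,0],"hand": 0.4}
    - {"linear": [0,0,9],"turn": [0,0,0],"hand": 0.4}
    - {"linear": [0,0,18],"turn": [0,0,0],"hand": 0.4}
    - {"linear": [0,0,32],"turn": [0,0,0],"hand": 0.4}
    - {"linear": [0,0,50],"turn": [0,0,0],"hand": 0.4}
    - {"linear": [0,0,70],"turn": [0,0,0],"hand": 0.4}
    - {"linear": [0,0,90],"turn": [0,0,0],"hand": 0.4}
    - {"linear": [0,0,105],"turn": [0,0,0],"hand": 0.4}
    - {"linear": [0,0,110],"turn": [0,0,0],"hand": 0.4}
    - {"linear": [0,0,110],"turn": [0,0,0],"hand": 0.4}
    - {"linear": [0,0,110],"turn": [0,0,0],"hand": 0.4}

```text
t: 10.68
tool_pos: [0.4626, 0.3449, 0.3259]
ee_rot: [3.141, 0.001, 0.01]
wrist_force: [0.5, -0.4, -2.8]
opening: 0.0376
grasp_force: 25.4
```

```bash
python3 -c "
from tg import *
p,P,h,c,s=tongs('w7');knob(h,P,c)
# tile from w1
z=np.load('w1.npz');s1=dict(tool_pos=[.49655,-.07052,.35049],ee_rot=[3.14133,.00063,-.00027]);P=cloud(z['d'],cam('wrist',s1));hh=cv2.cvtColor(z['p'],cv2.COLOR_BGR2HSV)
m=(hh[...,1]<50)&(hh[...,2]>170);q=P[m];q=q[~np.isnan(q[:,0])];print('tile',np.percentile(q,1,0),np.percentile(q,99,0),np.median(q,0))"
```

```text
or [ 277  214   18  122 1475] [0.4635 0.3603 0.1792]
or [ 356  216   18  119 1509] [0.4641 0.3286 0.1792]
tip L 1098 [0.5453 0.3533 0.1755] [0.5636 0.368  0.1822] med [0.5551 0.362  0.1797]
tip R 1119 [0.5456 0.3228 0.1755] [0.5639 0.3383 0.1821] med [0.5554 0.3288 0.1797]
tcp [0.46262417 0.34485551 0.32592369] [3.14095976e+00 1.07175760e-03 9.78418781e-03] 0.037646744801523004 25.351973176002502 [ 0.47519054 -0.44445882 -2.8339581 ]
blue [ 281    0   88   58 2176] [324.3  30.9] ztop 0.1799 min [0.5485 0.3319 0.176 ] max [0.5627 0.3587 0.1805]
tile [ 0.4401885  -0.34127287  0.00626696] [ 0.62486507 -0.04325745  0.04667677] [ 0.57767083 -0.29077359  0.00830501]
```

The knob came up with the tongs, with its top at 0.180. Carry it to the tile.

Emit:
jog_arm:
  increments:
    - {"linear": [0,-8,0],"turn": [0,0,0],"hand": 0.4}
    - {"linear": [1,-25,0],"turn": [0,0,0],"hand": 0.4}
    - {"linear": [2,-50,0],"turn": [0,0,0],"hand": 0.4}
    - {"linear": [3,-80,0],"turn": [0,0,0],"hand": 0.4}
    - {"linear": [4,-115,0],"turn": [0,0,0],"hand": 0.4}
    - {"linear": [5,-150,0],"turn": [0,0,0],"hand": 0.4}
    - {"linear": [6,-185,0],"turn": [0,0,0],"hand": 0.4}
    - {"linear": [7,-220,0],"turn": [0,0,0],"hand": 0.4}
    - {"linear": [7,-255,0],"turn": [0,0,0],"hand": 0.4}
    - {"linear": [8,-285,0],"turn": [0,0,0],"hand": 0.4}
    - {"linear": [8,-310,0],"turn": [0,0,0],"hand": 0.4}
    - {"linear": [8,-320,0],"turn": [0,0,0],"hand": 0.4}

```text
t: 12.22
tool_pos: [0.4703, 0.0227, 0.3267]
ee_rot: [3.141, 0.0, 0.007]
wrist_force: [-1.2, -0.5, -1.6]
opening: 0.038
grasp_force: 25.5
```

Emit:
jog_arm:
  increments:
    - {"linear": [0,-8,0],"turn": [0,0,0],"hand": 0.4}
    - {"linear": [1,-25,0],"turn": [0,0,0],"hand": 0.4}
    - {"linear": [2,-50,0],"turn": [0,0,0],"hand": 0.4}
    - {"linear": [3,-80,0],"turn": [0,0,0],"hand": 0.4}
    - {"linear": [4,-115,0],"turn": [0,0,0],"hand": 0.4}
    - {"linear": [5,-150,0],"turn": [0,0,0],"hand": 0.4}
    - {"linear": [5,-185,0],"turn": [0,0,0],"hand": 0.4}
    - {"linear": [5,-220,0],"turn": [0,0,0],"hand": 0.4}
    - {"linear": [5,-255,0],"turn": [0,0,0],"hand": 0.4}
    - {"linear": [5,-285,0],"turn": [0,0,0],"hand": 0.4}
    - {"linear": [5,-307,0],"turn": [0,0,0],"hand": 0.4}
    - {"linear": [5,-317,0],"turn": [0,0,0],"hand": 0.4}

```text
t: 13.72
tool_pos: [0.4756, -0.2931, 0.3265]
ee_rot: [-3.141, 0.0, 0.009]
wrist_force: [-0.3, 0.3, -2.6]
opening: 0.0373
grasp_force: 25.5
```

Emit:
jog_arm:
  increments:
    - {"linear": [0,0,0],"turn": [0,0,0],"hand": 0.4}
    - {"linear": [0,0,-8],"turn": [0,0,0],"hand": 0.4}
    - {"linear": [0,0,-20],"turn": [0,0,0],"hand": 0.4}
    - {"linear": [0,0,-35],"turn": [0,0,0],"hand": 0.4}
    - {"linear": [0,0,-50],"turn": [0,0,0],"hand": 0.4}
    - {"linear": [0,0,-60],"turn": [0,0,0],"hand": 0.4}
    - {"linear": [0,0,-65],"turn": [0,0,0],"hand": 0.4}
    - {"linear": [0,0,-65],"turn": [0,0,0],"hand": 0.4}
    - {"linear": [0,0,-65],"turn": [0,0,0],"hand": 0.4}

```text
t: 14.85
tool_pos: [0.476, -0.2921, 0.2622]
ee_rot: [3.141, -0.001, 0.01]
wrist_force: [-0.4, 0.5, -1.9]
opening: 0.0375
grasp_force: 25.5
```

```bash
python3 -c "
from tg import *
p,P,h,c,s=tongs('w8');knob(h,P,c)
m=((h[...,1]<50)&(h[...,2]>140)&(abs(P[...,2]-.008)<.012));
q=P[m];print('tile wrist',len(q),np.percentile(q,1,0).round(3),np.percentile(q,99,0).round(3))
im=[]
for n,b in(('side',(330,150,420,220)),('scene',(350,110,450,200))):
    p,d,c=snap(n);cv2.imwrite(f'pics/{n}8.png',p);h2=cv2.cvtColor(p,cv2.COLOR_BGR2HSV).astype(int);P2=cloud(d,c)
    bl=(h2[...,0]>100)&(h2[...,0]<130)&(h2[...,1]>120)&(P2[...,1]<-.2)&(abs(P2[...,0]-.57)<.06);print(n,'blue',bl.sum(),np.median(P2[bl],0) if bl.any() else '')
    t=(h2[...,1]<60)&(h2[...,2]>150)&(abs(P2[...,2]-.008)<.01)&(abs(P2[...,0]-.57)<.08)&(abs(P2[...,1]+.29)<.08);print('tile',np.percentile(P2[t],2,0),np.percentile(P2[t],98,0))
    im.append(p)
cv2.imwrite('pics/m8.png',np.vstack([im[0][120:300,120:500],im[1][90:310,120:500]]))"
```

```text
or [ 277  215   18  121 1486] [ 0.4774 -0.2766  0.1156]
or [ 356  215   17  121 1537] [ 0.4779 -0.3082  0.1156]
or [561 242  40  39 199] [ 0.4334 -0.4931  0.0017]
or [538 279  22  28 111] [ 0.4028 -0.4737  0.0015]
tip L 1070 [ 0.5589 -0.282   0.112 ] [ 0.577  -0.2688  0.1182] med [ 0.5687 -0.2747  0.1162]
tip R 1133 [ 0.5594 -0.3141  0.112 ] [ 0.5776 -0.2993  0.1186] med [ 0.5692 -0.308   0.1162]
tcp [ 0.47600194 -0.29205521  0.26222438] [ 3.14116147e+00 -8.10359831e-04  9.75081340e-03] 0.037520586805708515 25.504297614097595 [-0.3942321   0.48061799 -1.90517721]
blue [ 280    0   89   58 2185] [323.9  30.9] ztop 0.1165 min [ 0.5622 -0.3048  0.1126] max [ 0.5763 -0.2781  0.1171]
tile wrist 11573 [ 0.527 -0.342  0.006] [ 0.608 -0.254  0.01 ]
side blue 5 [ 0.56400179 -0.29265286  0.1134093 ]
tile [ 0.52551384 -0.36693818 -0.00059087] [ 0.63633302 -0.24107585  0.0100619 ]
scene blue 37 [ 0.56630315 -0.29027761  0.1108301 ]
tile [ 5.30246817e-01 -3.45874311e-01  4.04855636e-04] [ 0.62313786 -0.24663953  0.00966784]
```

View pics/m8.png

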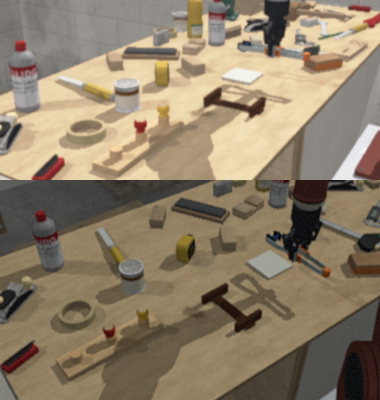

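View pics/w8.png

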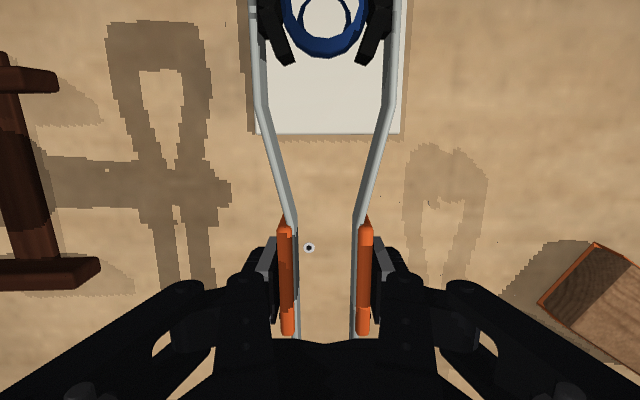

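The views show the knob squeezed in the tongs at (323,25) in the wrist image. It is centred over the tile to within about 2 mm, with its head at z of about 0.104. Red and yellow are still standing on the board, and the rest is empty. I'll let it settle and hand in.

Emit:
jog_arm:
  increments:
    - {"linear": [0,0,0],"turn": [0,0,0],"hand": 0.4}
    - {"linear": [0,0,0],"turn": [0,0,0],"hand": 0.4}
    - {"linear": [0,0,0],"turn": [0,0,0],"hand": 0.4}
    - {"linear": [0,0,0],"turn": [0,0,0],"hand": 0.4}

```text
t: 15.5
tool_pos: [0.4758, -0.2919, 0.2617]
ee_rot: [-3.142, 0.0, 0.01]
wrist_force: [-0.5, 0.1, -1.1]
opening: 0.0375
grasp_force: 25.5
```

```bash
python3 -c "
from cell import manip
print(manip.job_done())"
```

```text
the job is handed in; nothing more can be done
None
```

I handed the job in at about 15.5 s: the blue knob is squeezed in the tongs and held steady about 10 cm above the bench over the middle of the white tile, and the red and yellow knobs are still standing.

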